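# Hold a box lid against a sprung fence for screwing

### The job

Take the loose lid by its grip bar and set it on the open box in the jig, cleats inside, so that it sits level on the rim all round. Then slide it along the rim against the sprung fence and push the fence back about halfway (about 10 N), never to its end stop, and hold that push steady so the joiner can screw the lid down: finish while still holding and pressing, do not let go. Leave the tools and other things on the bench where they are.

Things in the scene. Friction and masses are not known exactly. Their poses are not given: they have to be found in the camera images.
- lid: Loose plywood lid, 0.26 to 0.48 kg: panel 210 (its x) x 150 (its y) x 12 mm, origin at the centre of the panel's underside, z up. Two cleats below: 90 mm long (x), 14 wide, 15 deep, outer faces 54 mm either side of the centre line. Starts lying on the bench on its cleats, origin 15 mm above the bench. Turned half round it is the same
- lid_grip (a point): Middle of the lid's wooden grip bar, 30 mm above the lid's origin, over its centre; axes as the lid. The bar is 24 mm thick (along the lid's x), 100 mm long (y) and 36 mm tall, standing on the panel; its top is 48 mm above the lid's origin
- jig: Fixed jig: plywood baseboard 300 x 180 x 15 mm (x from -105 to +195) carrying an open pine box and, beyond its +x end, fence and spring block. Origin on the bench below the box's centre; x points from box to fence, z up. Box outside 180 (x) x 140 (y) mm, inside 156 x 116, inner floor at 15 mm. The lid's cleats fit inside with 4 mm to spare each side in y, 33 mm each end in x
- box_rim (a point): Centre of the box's mouth, level with the rim, 105 mm above the bench; axes as the jig. When the lid is seated its origin is at this height
- fence_face (a point): Centre of the fence's face towards the box; moves with it. The fence is an upright wooden plate 120 mm wide, 16 thick, 87 to 137 mm above the bench, so the lid's end edge meets it. Unpressed the face is at x = 110 mm in the jig's frame, 20 mm beyond the outside of the box's end: 5 mm from the edge of a lid set centred on the box
- fence (a joint): How far the fence is pushed back along the jig's +x, in m: 0 unpressed, 0.020 hard against its end stop; spring of 1 N per mm, so halfway (0.010) is 10 N. It springs back when let go
- tin: Bystander: open steel screw tin, 68 mm across, 50 mm high; origin under its centre
- pencil: Bystander: flat carpenter's pencil, 150 x 12 x 8 mm; origin under its centre
- offcut: Bystander: wooden offcut, 80 x 50 x 25 mm; origin under its centre
- hammer: Bystander: hammer lying flat near the far edge; origin at its underside
- screwdriver: Bystander: screwdriver lying near the robot, between the two work places; origin at its underside
- glue: Bystander: white glue bottle, 66 mm across, 170 mm high; origin under its centre
- panel: Bystander: plain plywood panel without grip bar or cleats, 170 x 110 x 15 mm, not the lid; origin under its centre
- earmuffs: Bystander: ear defenders standing on their cups, 155 mm wide, 155 mm high; origin under the centre

How it is judged (in metres and radians):
On the way, in this order (a step that is already met when the one before it is completed fails the run):
1. the lid sits level on the box's rim, cleats inside (z of lid in the frame of jig between 0.1015 and 0.1085 m and angle between lid's own z axis and vertical below 0.04 rad and y of lid in the frame of jig between -0.008 and 0.008 m and x of lid in the frame of jig between -0.04 and 0.03 m and angle between the x axis of lid and the x axis of jig, either way round below 0.12 rad and contact force between lid and jig above 0.3 N), for 0.2 s.
2. the seated lid presses the fence back about halfway (z of lid in the frame of jig between 0.1015 and 0.1085 m and angle between lid's own z axis and vertical below 0.04 rad and y of lid in the frame of jig between -0.008 and 0.008 m and x of lid in the frame of jig between -0.04 and 0.03 m and angle between the x axis of lid and the x axis of jig, either way round below 0.12 rad and value of joint fence between 0.005 and 0.015 m and contact force between lid and fence between 3 and 17 N and contact force between the fingers and lid above 1 N), for 0.5 s.
At the end, for the whole second after the job is handed in: The lid is on the rim (origin within 3.5 mm of rim height, tilt under 0.04 rad, within 8 mm of the box's centre line and 0.12 rad of its direction), the fingers touch it, and it presses the fence back by 5 to 15 mm (contact force 3 to 17 N), steadily, while the robot keeps holding (all of step 2 and velocity of joint fence between -0.006 and 0.006 m/s and linear speed of lid below 0.01 m/s); the arm keeps its last pose, push and grip.
It fails at once if the fence is driven to its end stop (value of joint fence above 0.0193 m).
It fails at once if a tool or other bystander is disturbed (moved over 30 mm) (distance of any of tin, pencil, offcut, hammer, screwdriver, glue, panel, earmuffs from where it was at the start of the episode above 0.03 m).
It also fails if it takes over 48 s, if anything falls off the work surface, if the arm or the gripper's body presses on something with over 40 N, if the wrist force passes 120 N, or if a joint passes its speed limit or range.

### The arm

A 6-joint arm with a two-finger parallel gripper is mounted at the origin on the work surface. World frame = base frame: x ahead of the robot, y to its left, z up, the work surface at z = 0. Lengths are in mm, angles in rad, forces in N, time in s.
With the tool pointing down it reaches from about 350 to 775 mm from the base axis. Payload 5.5 kg.
Tool frame: the origin (TCP) lies on the centre line of the jaws, within the pads' length; the fingertips stand 8 mm ahead of it and the grasp point (between the pads) lies 11 mm behind it (manip.nose_length is the distance from the TCP to the fingertips, in mm); z points along the fingers, x is the direction in which the jaws open and shut, and the axes are right-handed (so a half turn about z gives the same grasp; the last joint's range is limited). The gripper opens to 85 mm and grips with 20 to 120 N. Pads are 22 mm wide; open, the fingers measure 114 mm over their backs; the gripper's body (76 mm by 85 mm) begins 54 mm behind the grasp point. The pads swing forward as they close: fully open they stand 13 mm farther back than shut.
Start: joints at [-1.315, 0.313, 0.046, 1.304, 0, 1.431], TCP at [221.689, -530.592, 208.923] pointing down, gripper open.
Joint ranges: [-2.76, 2.76], [-0.86, 1.69], [-1.03, 1.26], [-2.2, 2.34], [-1.47, 1.5], [-3.14, 3.14]. Speed limits (rad/s): [2.57, 2.57, 3.14, 3.14, 3.14, 3.14].

### API

Orientations are given as a unit quaternion [x, y, z, w].
In Python, from bench import readout, capture, camera_info, manip gives the robot as it stands.
- The arm moves only by the tool carry_out, never from a script. Its argument "commands" is text: rows parted by semicolons, each of 7 numbers parted by spaces: the shift along the tool's x, y, z scaled (see below), then the turn, a rotation vector about the tool's x, y, z scaled (see below), then the opening, from 0 (shut) to 1 (fully open). In form: x y z rx ry rz gripper; .... A call has 1 to 12 rows; each row shifts and turns the commanded pose from where the row before left it, along the tool's axes as they then stand; what a row does not reach is not made up. The controller multiplies each number of a shift by 250 mm and each number of a turn by 1.5 rad. A row lasts 1/10 s, in which the tool goes at most 50 mm and 8.59 degrees, less where a joint would pass 70% of its speed; a pose out of reach is approached as far as the arm can. A call with a number of a shift or a turn outside -1 to 1 is refused whole. A call with a gripper value outside its range is refused whole. The fingers move at their own pace and stop on an object; "force" is the grip in N (left out, the last holds). Time passes only in rows, so rows that do not move let the fingers close. It gives the time, the measured TCP pose, the force and the opening at its end, in the units of the state.
- readout.state(): the state, without advancing time (a new reading comes with each control period).
- capture(name): name is "scene" or "top" or "wrist"; returns (picture, depth): 400x640x3 uint8, blue, green, red; 400x640 float32, mm along the optical axis (not along the pixel's ray), 0 where there is no reading.
- camera_info(name): a dict with "K" (3x3 intrinsics, pixels), "dist" ([k1, k2, p1, p2, k3] as OpenCV has them; the pictures are not rectified), "position" and "rotation" of the camera in the world; the wrist camera has in their place "T_tool_cam" (4x4, takes a point from camera to tool coordinates, whose origin is the TCP and whose axes are the tool frame's). Camera axes: x right, y down, z forward; pixel columns grow to the right and rows downward; lengths in mm; the calibration is good to about 2 mm. A picture is of the moment at which its call begins: read the wrist's pose just before it. camera_info takes no time and is no camera call.
- manip.finish_job(): hands the job in, once; it reports no verdict.
The state is a dict: "t": time; "qpos": joint angles; "qvel": joint speeds; "joint_torque": joint torques, N m; "tcp_pos": TCP position; "tool_rot": TCP orientation; "contact_force": force on the tool from outside, world axes, zero at the start; "ft_torque": the same for the moment, N m; "gripper_width": finger opening in mm.
Only numpy, scipy, OpenCV 4.12 (cv2) and the standard library are available. Lean on these libraries where they do the work, as an engineer would, in place of code of your own. Each camera call takes 0.05 s, during which the arm holds its last target. There are 200 camera calls.

## Working session

There is one attempt and no reset: what is moved stays moved. The work goes in short steps, Python scripts to look and compute and a tool call to move; the robot and the scene stay as the last step left them, time stands still between calls to the robot, and variables do not carry over. Pictures are saved under pics/ and viewed, about 8 in all and at most 12, crops included, and the job is handed in when it is done.

Besides the shell and the picture viewer there is one more tool, called after "Emit:" by a JSON object that holds its "method" and its "body". carry_out: Moves the arm, as the interface text tells. Its arguments: {"type":"object","properties":{"commands":{"type":"string"},"force":{"type":"number"}},"required":["commands"]}

```bash
mkdir -p pics; ls; python3 - <<'E'
from bench import readout, capture, camera_info, manip
import cv2,numpy as np
s=readout.state();print(s)
for n in("scene","top"):
    im,d=capture(n);cv2.imwrite(f"pics/{n}0.png",im);np.savez(f"{n}0.npz",im=im,d=d)
    i=camera_info(n);print(n,i)
print(camera_info("wrist"))
E
```

```text
pics
{'t': 0.0, 'qpos': array([-1.31458194e+00,  3.14018280e-01,  4.49813076e-02,  1.30362104e+00,
        4.59710078e-05,  1.43119602e+00]), 'qvel': array([ 4.46225511e-05,  6.54039919e-04,  5.83959239e-04,  7.93695512e-04,
       -4.52454233e-04, -1.45503300e-03]), 'joint_torque': array([-1.35229609e-03, -4.80623925e+01,  2.98533386e+01,  1.92734582e-02,
       -2.63910442e-04,  8.74941719e-06]), 'tcp_pos': array([ 221.55889713, -529.9951646 ,  207.99970952]), 'tool_rot': array([ 8.32333701e-01, -5.54274069e-01, -6.80164497e-04, -6.35903140e-04]), 'contact_force': array([-0.51758341,  0.00575128, -0.45475834]), 'ft_torque': array([ 0.03078977,  0.01830517, -0.00417807]), 'gripper_width': 85.46196933006811}
scene {'K': array([[363.01750486,   0.        , 321.47860679],
       [  0.        , 363.01750486, 199.07351518],
       [  0.        ,   0.        ,   1.        ]]), 'dist': array([0.00257585, 0.        , 0.        , 0.        , 0.        ]), 'position': array([1640.84732319,  162.58231039,  943.05603637]), 'rotation': array([ 0.58120348,  0.68319905, -0.33881803, -0.28397872])}
[... 280 characters left out ...]
4.94848241, 1319.66714713]), 'rotation': array([-0.69677802,  0.71467507, -0.03918004,  0.04695581])}
{'K': array([[352.78675727,   0.        , 321.63399852],
       [  0.        , 352.78675727, 200.37547404],
       [  0.        ,   0.        ,   1.        ]]), 'dist': array([-0.00709849,  0.        ,  0.        ,  0.        ,  0.        ]), 'T_tool_cam': array([[ 9.99999831e-01,  5.36379732e-04, -2.24941301e-04,
         1.15767694e+00],
       [-4.34587445e-04,  9.46075890e-01,  3.23944782e-01,
        -8.29480658e+01],
       [ 3.86568957e-04, -3.23944630e-01,  9.46075963e-01,
        -1.65222181e+02],
       [ 0.00000000e+00,  0.00000000e+00,  0.00000000e+00,
         1.00000000e+00]])}
```

View pics/top0.png

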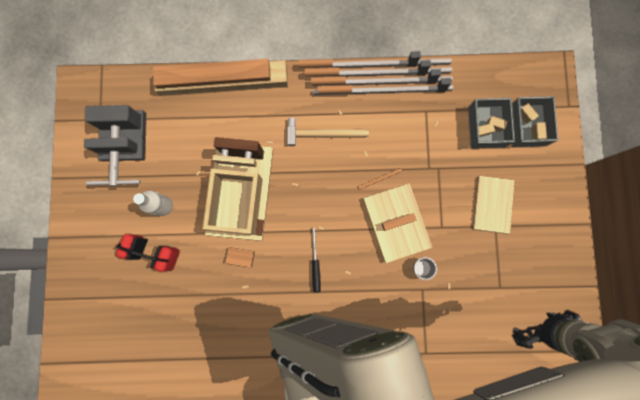

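View pics/scene0.png

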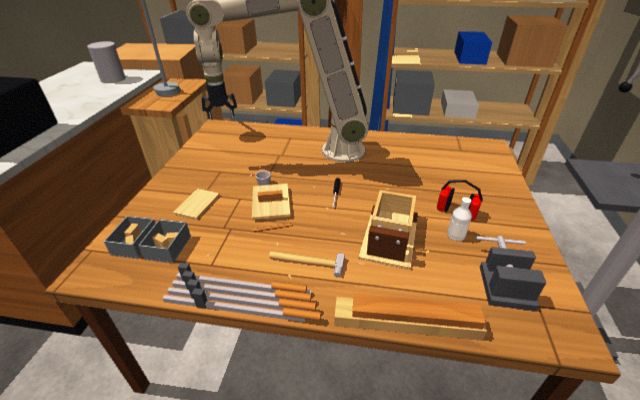

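The top view shows the lid at about (397,222) with its bar. The jig box is at (233,197) with the fence at (238,150), towards +x (up in the picture). The screwdriver lies at (316,260), the tin at (425,268) and the pencil at (380,178). The scene view agrees. Next I'll measure from depth.

```bash
cat > h.py <<'E'
import numpy as np,cv2
from scipy.spatial.transform import Rotation as R
from bench import readout,capture,camera_info,manip
def cloud(d,i,s=None):
    h,w=d.shape;v,u=np.mgrid[:h,:w]
    p=cv2.undistortPoints(np.stack([u,v],-1).reshape(-1,1,2).astype(float),i["K"],i["dist"]).reshape(h,w,2)
    P=np.dstack([p*d[...,None],d])
    if s is None: return P@R.from_quat(i["rotation"]).as_matrix().T+i["position"]
    T=i["T_tool_cam"];P=P@T[:3,:3].T+T[:3,3]
    W=P@R.from_quat(s["tool_rot"]).as_matrix().T+s["tcp_pos"]
    W[d==0]=np.nan;return W
def rect(W,box,z0,z1):
    x0,x1,y0,y1=box
    m=(W[...,0]>x0)&(W[...,0]<x1)&(W[...,1]>y0)&(W[...,1]<y1)&(W[...,2]>z0)&(W[...,2]<z1)
    q=W[m];(c,s,a)=cv2.minAreaRect(q[:,:2].astype(np.float32))
    return np.round(c,1),np.round(s,1),round(a,2),len(q),np.round(np.median(q[:,2]),1)
E
python3 - <<'E'
from h import *
f=np.load("top0.npz");i=camera_info("top");W=cloud(f["d"],i)
for n,(u,v) in dict(lid=(385,235),bar=(399,221),rim=(260,200),fence=(238,144),bench=(350,240),panel=(494,205),tin=(425,268),glue=(150,203),hammer=(291,130),sd=(316,270),pencil=(380,178),off=(240,257)).items(): print(n,np.round(W[v,u]))
L=W[222,397];B=W[197,233]
lb=(L[0]-130,L[0]+130,L[1]-140,L[1]+140)
print("lid",rect(W,lb,20,35));print("bar",rect(W,lb,50,80))
jb=(B[0]-130,B[0]+90,B[1]-110,B[1]+110)
print(B,"rim",rect(W,jb,98,112));print("fence",rect(W,(B[0]+60,B[0]+220,B[1]-120,B[1]+120),125,150))
print("board",rect(W,(B[0]-150,B[0]+250,B[1]-150,B[1]+150),10,22))
E
```

```text
lid [ 459. -207.   28.]
bar [ 499. -246.   62.]
rim [580. 180.  15.]
fence [731. 224. 130.]
bench [ 448. -100.   -3.]
panel [ 545. -550.   16.]
tin [ 356. -329.    2.]
glue [564. 477. 128.]
hammer [801.  78.  24.]
sd [358.   8.  23.]
pencil [ 642. -202.    4.]
off [403. 242.  19.]
lid (array([ 475.6, -253.3]), array([257.3, 150.9]), 16.52, 2998, np.float64(26.0))
bar (array([ 434.3, -270.1]), array([166.2, 100.2]), 20.64, 280, np.float64(61.9))
[591.63890034 265.04521699  15.86996089] rim (array([583.6, 250.3]), array([140.5, 209.7]), 82.9, 916, np.float64(104.1))
fence (array([712.3, 233.4]), array([130. ,  71.6]), 83.29, 677, np.float64(130.8))
board (array([613.3, 246.5]), array([180.3, 299.4]), 82.89, 2587, np.float64(14.5))
```

```bash
cat >> h.py <<'E'
def go(x,y,z,yaw,s=None):
    "tool-frame shift and turn (scaled totals) from the measured pose to tool-down pose; yaw=deg of tool x"
    s=s or readout.state();A=R.from_quat(s["tool_rot"])
    B=R.from_euler("z",yaw,degrees=True)*R.from_euler("x",180,degrees=True)
    sh=A.inv().apply(np.array([x,y,z])-s["tcp_pos"])
    rv=(A.inv()*B).as_rotvec()
    print("t",round(s["t"],2),"pos",np.round(s["tcp_pos"],1),"shift/250",np.round(sh/250,4),"turn/1.5",np.round(rv/1.5,4),
      "F",np.round(s["contact_force"],2),"w",round(s["gripper_width"],1))
E
python3 - <<'E'
from h import *
f=np.load("top0.npz");i=camera_info("top");W=cloud(f["d"],i)
c=np.array([497,-255]);a=np.deg2rad(20)
U=np.array([[np.cos(a),np.sin(a)],[-np.sin(a),np.cos(a)]])
V=W.copy();V[...,:2]=(W[...,:2]-c)@U.T
print(rect(V,(-125,125,-90,90),20,35),rect(V,(-100,100,-80,80),50,80))
# tin top
go(490,-250,250,20)
E
```

```text
(array([4.3, 7.4]), array([150.8, 209.7]), 86.67, 2978, np.float64(26.0)) (array([4.2, 7.9]), array([99.5, 23.8]), 86.7, 266, np.float64(62.1))
t 0.1 pos [ 221.5 -530.1  208.1] shift/250 [-0.6199 -1.4228 -0.1663] turn/1.5 [-9.000e-04  8.000e-04 -1.016e+00] F [-0.26  0.39 -0.02] w 85.4
```

Emit:
{"method": "carry_out", "body": {"commands": "-0.062 -0.142 0 0 0 0 1;-0.062 -0.142 0 0 0 0 1;-0.062 -0.142 0 0 0 0 1;-0.062 -0.142 0 0 0 0 1;-0.062 -0.142 0 0 0 0 1;-0.062 -0.142 0 0 0 0 1;-0.062 -0.142 0 0 0 0 1;-0.062 -0.142 0 0 0 0 1;-0.062 -0.142 0 0 0 0 1;-0.062 -0.142 0 0 0 0 1"}}

```text
t: 1.1
tcp_pos: [490.2, -249.3, 208.6]
tool_rot: [0.832, -0.554, -0.0, 0.0]
contact_force: [1.0, -1.2, -0.4]
gripper_width: 85.4
```

Emit:
{"method": "carry_out", "body": {"commands": "0 0 0 0 0 -0.09 1;0 0 0 0 0 -0.09 1;0 0 0 0 0 -0.09 1;0 0 0 0 0 -0.09 1;0 0 0 0 0 -0.09 1;0 0 0 0 0 -0.09 1;0 0 0 0 0 -0.09 1;0 0 0 0 0 -0.09 1;0 0 0 0 0 -0.09 1;0 0 0 0 0 -0.09 1;0 0 0 0 0 -0.08 1;0 0 0 0 0 0 1"}}

```text
t: 2.3
tcp_pos: [489.2, -250.5, 208.4]
tool_rot: [0.989, 0.147, -0.0, -0.0]
contact_force: [-0.5, -0.1, 0.3]
gripper_width: 85.5
```

```bash
python3 - <<'E'
from h import *
s=readout.state();im,d=capture("wrist");cv2.imwrite("pics/w1.png",im);i=camera_info("wrist");W=cloud(d,i,s)
c=np.array([498,-246]);a=np.deg2rad(16.7)
U=np.array([[np.cos(a),np.sin(a)],[-np.sin(a),np.cos(a)]])
V=W.copy();V[...,:2]=(W[...,:2]-c)@U.T
print(rect(V,(-125,125,-90,90),20,38),rect(V,(-100,100,-80,80),50,80))
go(498,-246,41,16.7)
E
```

```text
(array([-2. , -2.5]), array([150.9, 210.9]), 89.98, 27858, np.float64(27.2)) (array([-1.8, -2. ]), array([ 23.5, 100.1]), 0.1, 2806, np.float64(63.1))
t 2.35 pos [ 489.3 -250.6  208.5] shift/250 [ 0.0391 -0.007   0.67  ] turn/1.5 [-0.0004  0.0003  0.0006] F [ 0.18  0.12 -0.04] w 85.3
```

View pics/w1.png

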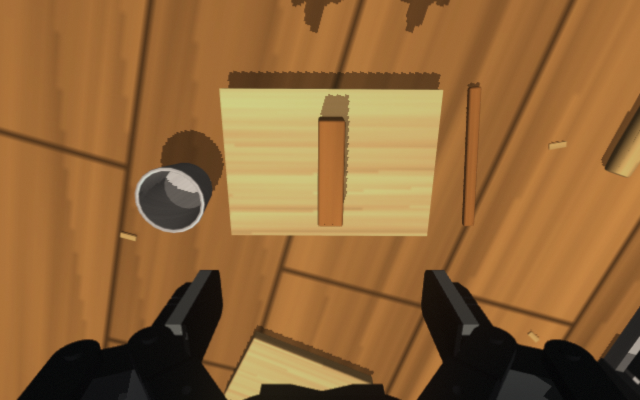

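The picture shows the lid square in view with its bar at (331,172). The tin (170,200) and pencil (472,155) are both clear of the fingers. Depth agrees on the yaw and puts the centre within 3 mm. I'll descend and grip.

Emit:
{"method": "carry_out", "body": {"commands": "0.032 0 0 0 0 0 1;0 0 0.1 0 0 0 1;0 0 0.1 0 0 0 1;0 0 0.1 0 0 0 1;0 0 0.1 0 0 0 1;0 0 0.1 0 0 0 1;0 0 0.07 0 0 0 1;0 0 0.05 0 0 0 1;0 0 0.03 0 0 0 1;0 0 0.02 0 0 0 1;0 0 0 0 0 0 1", "force": 60}}

```text
t: 3.45
tcp_pos: [497.3, -248.4, 41.3]
tool_rot: [0.989, 0.147, -0.0, -0.0]
contact_force: [1.2, -0.6, -0.4]
gripper_width: 85.6
```

Emit:
{"method": "carry_out", "body": {"commands": "0 0 0 0 0 0 0;0 0 0 0 0 0 0;0 0 0 0 0 0 0;0 0 0 0 0 0 0;0 0 0 0 0 0 0;0 0 0 0 0 0 0;0 0 0 0 0 0 0;0 0 0 0 0 0 0;0 0 0 0 0 0 0;0 0 0 0 0 0 0", "force": 60}}

```text
t: 4.45
tcp_pos: [497.2, -248.4, 41.4]
tool_rot: [0.989, 0.147, -0.0, 0.0]
contact_force: [0.0, 0.7, -0.2]
gripper_width: -0.1
```

The gripper reads 0 mm, so it has closed without the bar. I'll look before doing anything else.

```bash
python3 - <<'E'
from h import *
s=readout.state();im,d=capture("wrist");im2,d2=capture("top")
cv2.imwrite("pics/m1.png",np.vstack([cv2.resize(im,(480,300)),cv2.resize(im2[150:310,280:520],(480,300),interpolation=2)]))
W=cloud(d2,camera_info("top"));print(np.round(W[221,399]),s)
E
```

```text
[ 462. -168.  529.] {'t': 4.45, 'qpos': array([-6.07769857e-01,  3.83072556e-01, -2.83888065e-01,  9.03779744e-01,
       -6.48005853e-05,  6.68048340e-01]), 'qvel': array([ 2.57340103e-04,  6.44329293e-05,  7.56836626e-04,  1.02856511e-03,
        6.22237749e-05, -8.43157556e-05]), 'joint_torque': array([-3.67878210e-04, -4.80144811e+01,  2.59750897e+01,  1.39691478e-03,
       -4.58910672e-04,  8.28543216e-05]), 'tcp_pos': array([ 497.15224328, -248.39557628,   41.38762116]), 'tool_rot': array([ 9.89143189e-01,  1.46954923e-01, -1.83679741e-06,  4.27708597e-05]), 'contact_force': array([ 0.02546374,  0.71646968, -0.21399828]), 'ft_torque': array([-0.01169745, -0.04350077, -0.0023231 ]), 'gripper_width': -0.11889209423977595}
```

View pics/m1.png

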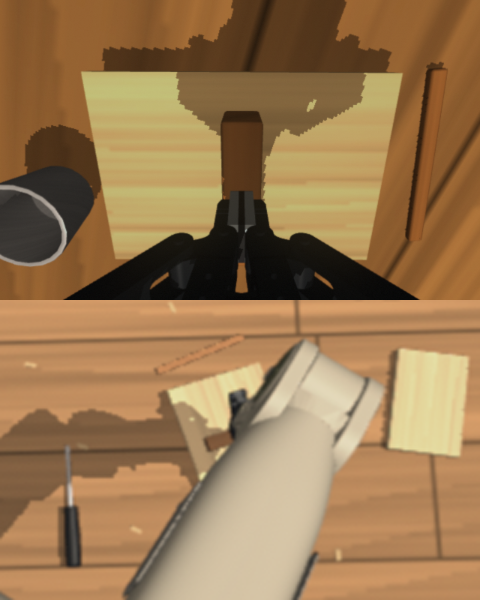

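```bash
python3 - <<'E'
from h import *
s=readout.state();im,d=capture("wrist");W=cloud(d,camera_info("wrist"),s)
A=R.from_quat(s["tool_rot"]).as_matrix();T=(W-s["tcp_pos"])@A
for v in range(150,390,15): print(v,[tuple(np.round(T[v,u],0).astype(int)) if d[v,u] else None for u in (300,312,321,330,342)])
cv2.imwrite("pics/m2.png",cv2.resize(im[130:390,200:440],(720,780))[:600])
E
```

```text
150 [(np.int64(-11), np.int64(-49), np.int64(8)), (np.int64(-5), np.int64(-50), np.int64(6)), (np.int64(-1), np.int64(-50), np.int64(5)), (np.int64(4), np.int64(-50), np.int64(5)), (np.int64(10), np.int64(-50), np.int64(5))]
165 [(np.int64(-9), np.int64(-49), np.int64(-22)), (np.int64(-4), np.int64(-49), np.int64(-21)), (np.int64(-1), np.int64(-48), np.int64(-20)), (np.int64(3), np.int64(-49), np.int64(-23)), (np.int64(8), np.int64(-49), np.int64(-21))]
180 [(np.int64(-10), np.int64(-42), np.int64(-21)), (np.int64(-4), np.int64(-42), np.int64(-21)), (np.int64(-1), np.int64(-42), np.int64(-22)), (np.int64(3), np.int64(-42), np.int64(-21)), (np.int64(8), np.int64(-42), np.int64(-21))]
195 [(np.int64(-10), np.int64(-36), np.int64(-21)), (np.int64(-5), np.int64(-36), np.int64(-21)), (np.int64(-1), np.int64(-36), np.int64(-22)), (np.int64(3), np.int64(-36), np.int64(-22)), (np.int64(8), np.int64(-36), np.int64(-22))]
210 [(np.int64(-10), np.int64(-29), np.int64(-23)), (np.int64(-5), np.int64(-28), np.int64(-21)), (np.int64(-1), np.int64(-29), np.int64(-23)), (np.int64(3), np.int64(-29), n
[... 1899 characters left out ...]
np.int64(-77))]
345 [(np.int64(-6), np.int64(-17), np.int64(-91)), (np.int64(-4), np.int64(0), np.int64(-71)), (np.int64(-1), np.int64(10), np.int64(-60)), (np.int64(2), np.int64(1), np.int64(-71)), (np.int64(5), np.int64(-15), np.int64(-89))]
360 [(np.int64(-6), np.int64(-16), np.int64(-95)), (np.int64(-4), np.int64(6), np.int64(-72)), (np.int64(-1), np.int64(112), np.int64(42)), (np.int64(2), np.int64(7), np.int64(-71)), (np.int64(5), np.int64(-16), np.int64(-95))]
375 [(np.int64(-6), np.int64(-15), np.int64(-99)), (np.int64(-4), np.int64(9), np.int64(-75)), (np.int64(-1), np.int64(126), np.int64(42)), (np.int64(2), np.int64(9), np.int64(-75)), (np.int64(4), np.int64(-16), np.int64(-100))]
```

View pics/m2.png

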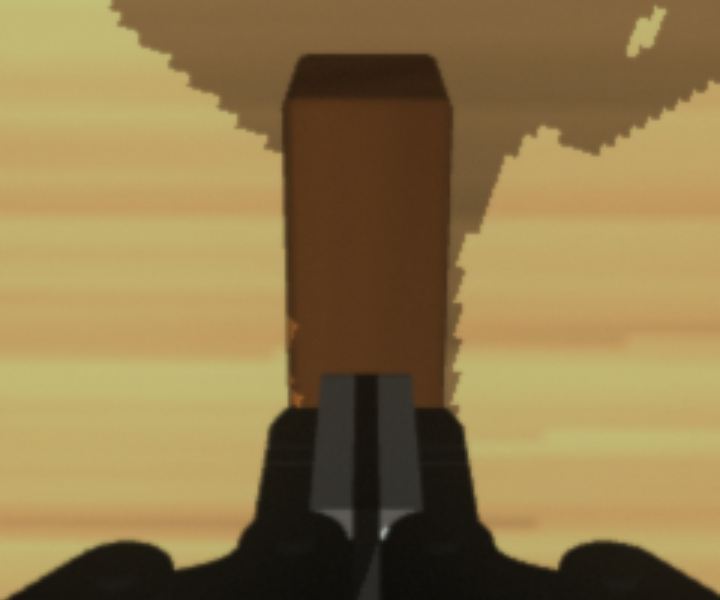

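```bash
python3 - <<'E'
from h import *
print({k:getattr(manip,k) for k in dir(manip) if not k.startswith('_')})
print(readout.state()["t"])
E
```

```text
{'IKError': <class 'bench.IKError'>, 'finish_job': <function connect.<locals>.done at 0x7fefc3c185e0>, 'nose_length': 8.0}
4.6
```

Emit:
{"method": "carry_out", "body": {"commands": "0 0 0 0 0 0 1;0 0 0 0 0 0 1;0 0 0 0 0 0 1;0 0 0 0 0 0 1;0 0 0 0 0 0 1;0 0 0 0 0 0 1;0 0 0 0 0 0 1;0 0 0 0 0 0 1"}}

```text
t: 5.4
tcp_pos: [497.1, -248.4, 41.4]
tool_rot: [0.989, 0.147, 0.0, 0.0]
contact_force: [-0.8, 0.3, 0.3]
gripper_width: 85.4
```

```bash
cat > tip.py <<'E'
from h import *
s=readout.state();im,d=capture("wrist");W=cloud(d,camera_info("wrist"),s)
T=(W-s["tcp_pos"])@R.from_quat(s["tool_rot"]).as_matrix()
m=(im.max(-1)<90)&(np.abs(T[...,0])<70)&(T[...,1]>-25)&(T[...,1]<15)
panel=28-s["tcp_pos"][2]
for sg in(-1,1):
    q=T[m&(sg*T[...,0]>0)&(W[...,2]>33)];o=np.argsort(-q[:,2])[:400]
    print(sg,np.round(q[o[::40]],0).astype(int).tolist())
go(497,-248,41,16.7)
cv2.imwrite("pics/tip%d.png"%(s["t"]*100),im)
E
python3 tip.py; ls pics
```

```text
-1 [[-44, -1, -35], [-43, -4, -37], [-43, 6, -39], [-50, -9, -39], [-43, -3, -40], [-43, -2, -41], [-43, -2, -42], [-43, -4, -42], [-43, 9, -43], [-43, 4, -44]]
1 [[11, -16, -20], [42, -5, -37], [42, -3, -39], [43, -10, -40], [42, -7, -40], [42, -3, -41], [42, -7, -42], [48, -10, -42], [52, -6, -43], [53, -6, -44]]
t 5.45 pos [ 497.2 -248.4   41.4] shift/250 [-0.0001 -0.0017  0.0017] turn/1.5 [ 0.0001 -0.      0.0023] F [-0.52  0.09 -0.77] w 85.6
m1.png
m2.png
scene0.png
tip540.png
top0.png
w1.png
```

Open and in clear air, the fingertips measure 38 mm behind the reported TCP, or about 25 behind when shut. The stated figure puts them 8 mm ahead when shut. So the true tip is about 33 mm higher than documented, and the fingers closed just above the bar. I'll go 34 mm lower and watch the force.

Emit:
{"method": "carry_out", "body": {"commands": "0 0 0.04 0 0 0 1;0 0 0.04 0 0 0 1;0 0 0.03 0 0 0 1;0 0 0.025 0 0 0 1;0 0 0 0 0 0 1"}}

```text
t: 5.95
tcp_pos: [496.2, -247.7, 6.2]
tool_rot: [0.989, 0.147, -0.001, -0.001]
contact_force: [0.4, 0.0, 0.5]
gripper_width: 85.3
```

Emit:
{"method": "carry_out", "body": {"commands": "0 0 0 0 0 0 0;0 0 0 0 0 0 0;0 0 0 0 0 0 0;0 0 0 0 0 0 0;0 0 0 0 0 0 0;0 0 0 0 0 0 0;0 0 0 0 0 0 0;0 0 0 0 0 0 0", "force": 60}}

```text
t: 6.75
tcp_pos: [497.3, -248.7, 8.2]
tool_rot: [0.989, 0.147, 0.0, 0.0]
contact_force: [-1.3, -0.7, 5.8]
gripper_width: 23.4
```

Emit:
{"method": "carry_out", "body": {"commands": "0 0 -0.05 0 0 0 0;0 0 -0.12 0 0 0 0;0 0 -0.16 0 0 0 0;0 0 -0.16 0 0 0 0;0 0 -0.13 0 0 0 0;0 0 -0.05 0 0 0 0;0 0 0 0 0 0.05 0;0 0 0 0 0 0.09 0;0 0 0 0 0 0.09 0;0 0 0 0 0 0.047 0;0 0 0 0 0 0 0;0 0 0 0 0 0 0", "force": 80}}

```text
t: 7.95
tcp_pos: [496.5, -247.9, 174.0]
tool_rot: [0.998, -0.059, -0.001, -0.001]
contact_force: [0.5, 0.1, -3.8]
gripper_width: 23.1
```

```bash
python3 - <<'E'
from h import *
go(563.6,252.7,175,-7.1)
E
```

```text
t 7.95 pos [ 496.5 -247.9  174. ] shift/250 [ 2.93e-02 -2.02e+00 -2.00e-03] turn/1.5 [-0.0007  0.0013  0.0035] F [ 0.55  0.12 -3.78] w 23.1
```

Emit:
{"method": "carry_out", "body": {"commands": "0.029 -0.12 0 0 0 0 0;0 -0.178 0 0 0 0 0;0 -0.178 0 0 0 0 0;0 -0.178 0 0 0 0 0;0 -0.178 0 0 0 0 0;0 -0.178 0 0 0 0 0;0 -0.178 0 0 0 0 0;0 -0.178 0 0 0 0 0;0 -0.178 0 0 0 0 0;0 -0.178 0 0 0 0 0;0 -0.178 0 0 0 0 0;0 -0.12 0 0 0 0 0"}}

```text
t: 9.15
tcp_pos: [564.6, 255.2, 174.4]
tool_rot: [0.998, -0.058, -0.0, -0.0]
contact_force: [0.4, -0.8, -4.1]
gripper_width: 22.8
```

Emit:
{"method": "carry_out", "body": {"commands": "0 0 0 0 0 0 0;0 0 0 0 0 0 0;0 0 0 0 0 0 0"}}

```text
t: 9.45
tcp_pos: [564.7, 251.3, 174.6]
tool_rot: [0.998, -0.06, -0.001, 0.0]
contact_force: [-0.8, -0.4, -4.0]
gripper_width: 23.0
```

```bash
cat > m.py <<'E'
from h import *
s=readout.state();im,d=capture("wrist");W=cloud(d,camera_info("wrist"),s)
c=np.array([568.6,252.1]);a=np.deg2rad(-7.1)
U=np.array([[np.cos(a),np.sin(a)],[-np.sin(a),np.cos(a)]])
V=W.copy();V[...,:2]=(W[...,:2]-c)@U.T   # jig frame
st=lambda q:(len(q),np.round(np.nanpercentile(q,[1,50,99],axis=0),1).tolist())
for n,b,z in (("lid",(-140,140,-110,110),(s["tcp_pos"][2]+5,s["tcp_pos"][2]+40)),("board",(-140,230,-130,130),(9,21)),("fence",(95,160,-90,90),(125,145)),("rim",(-95,95,-80,80),(99,110))):
    try: print(n,rect(V,b,*z))
    except Exception as e: print(n,"none")
# lid plane tilt
m=(abs(V[...,0])<115)&(abs(V[...,1])<85)&(abs(V[...,2]-s["tcp_pos"][2]-19)<9)
q=V[m];k=np.linalg.lstsq(np.c_[q[:,:2],np.ones(len(q))],q[:,2],rcond=None)[0];print("lid plane",np.round(k,4),len(q))
p=U@(s["tcp_pos"][:2]-c);print("tcp in jig",np.round(p,1),"t",s["t"],"F",np.round(s["contact_force"],1))
cv2.imwrite("pics/w%d.png"%(s["t"]*100),im);print(s["t"],int(s["t"]*100))
E
python3 m.py
python3 - <<'E'
from h import *
im,d=capture("top");V=cloud(d,camera_info("top"))
a=np.deg2rad(-7.1);U=np.array([[np.cos(a),np.sin(a)],[-np.sin(a),np.cos(a)]])
V[...,:2]=(V[...,:2]-[568.6,252.1])@U.T
cv2.imwrite("pics/top2.png",cv2.resize(im[90:260,140:380],(720,510)))
print(rect(V,(-140,140,-110,110),185,205))
f=np.load("top0.npz");V=cloud(f["d"],camera_info("top"));V[...,:2]=(V[...,:2]-[568.6,252.1])@U.T
print("rim0",rect(V,(-96,96,-85,85),97,112),"fence0",rect(V,(100,160,-90,90),125,145),"board0",rect(V,(-140,230,-130,130),9,21))
E
```

```text
lid (array([-3.7, -1.2]), array([212.2, 150.4]), 0.07, 95012, np.float64(193.6))
board (array([43.3, 77.8]), array([299.8,  22.2]), 0.09, 7184, np.float64(15.1))
fence (array([154.3,  -0.8]), array([ 11.6, 129.7]), 0.06, 3977, np.float64(129.8))
rim (array([0., 0.]), array([0., 0.]), 0.0, 0, np.float64(nan))
lid plane [-1.900000e-03 -1.300000e-03  1.935856e+02] 93699
tcp in jig [-3.8 -1.3] t 9.45 F [-0.8 -0.4 -4. ]
9.45 944
(array([-2.2, -1.2]), array([149.4, 210.1]), 89.96, 2537, np.float64(192.7))
rim0 (array([0.4, 0. ]), array([140.6, 180.2]), 89.93, 896, np.float64(104.0)) fence0 (array([134.5,  -0.8]), array([ 51. , 126.8]), 0.01, 395, np.float64(133.4)) board0 (array([28.1, -0.2]), array([180.2, 335.2]), 89.91, 2667, np.float64(14.3))
  return _methods._mean(a, axis=axis, dtype=dtype,
  ret = ret.dtype.type(ret / rcount)
```

Both cameras agree. The lid is level, square to the jig, at about (-3, -1) mm in the jig's frame and 7 mm clear of the fence. I'll lower it slowly.

Emit:
{"method": "carry_out", "body": {"commands": "0 -0.003 0.06 0 0 0 0;0 0 0.08 0 0 0 0;0 0 0.06 0 0 0 0;0 0 0.03 0 0 0 0;0 0 0 0 0 0 0;0 0 0.016 0 0 0 0;0 0 0.016 0 0 0 0;0 0 0.016 0 0 0 0;0 0 0 0 0 0 0;0 0 0 0 0 0 0"}}

```text
t: 10.55
tcp_pos: [565.1, 252.9, 105.6]
tool_rot: [0.998, -0.06, -0.0, 0.0]
contact_force: [0.3, 0.0, -3.5]
gripper_width: 22.9
```

Emit:
{"method": "carry_out", "body": {"commands": "0 0 0.008 0 0 0 0;0 0 0.008 0 0 0 0;0 0 0.006 0 0 0 0;0 0 0.004 0 0 0 0;0 0 0 0 0 0 0;0 0 0 0 0 0 0"}}

```text
t: 11.15
tcp_pos: [565.2, 252.8, 99.1]
tool_rot: [0.998, -0.06, 0.0, 0.0]
contact_force: [0.2, -0.2, -3.5]
gripper_width: 23.3
```

Emit:
{"method": "carry_out", "body": {"commands": "0 0 0.004 0 0 0 0;0 0 0.004 0 0 0 0;0 0 0 0 0 0 0"}}

```text
t: 11.45
tcp_pos: [565.4, 252.9, 98.2]
tool_rot: [0.998, -0.06, 0.001, -0.0]
contact_force: [-2.9, -0.0, 4.7]
gripper_width: 22.8
```

Emit:
{"method": "carry_out", "body": {"commands": "0 0 0 0 0 0 0;0 0 0 0 0 0 0;0 0 0 0 0 0 0;0 0 0 0 0 0 0"}}

```text
t: 11.85
tcp_pos: [565.4, 252.9, 98.3]
tool_rot: [0.998, -0.06, 0.001, -0.0]
contact_force: [-2.4, -1.7, 5.3]
gripper_width: 22.7
```

```bash
python3 m.py 2>/dev/null
```

```text
lid (array([7.9, 0.7]), array([235.2, 149.8]), 0.08, 114736, np.float64(117.4))
board (array([44. , 79.7]), array([ 25.5, 301.4]), 88.34, 10273, np.float64(15.1))
fence (array([121.1,  -5.4]), array([ 45.6, 130.6]), 11.28, 13601, np.float64(136.3))
rim (array([-6. , 75.4]), array([176.5,   0.2]), 0.07, 236, np.float64(107.3))
lid plane [ 3.000000e-04 -1.300000e-03  1.173284e+02] 100567
tcp in jig [-3.3  0.4] t 11.85 F [-2.4 -1.7  5.3]
11.85 1185
```

Lid top is at 117.3 mm with no tilt, and the downward load is taken by the rim, so the lid is seated. Now I'll slide it towards the fence.

Emit:
{"method": "carry_out", "body": {"commands": "0.008 0 0 0 0 0 0;0.008 0 0 0 0 0 0;0.008 0 0 0 0 0 0;0.008 0 0 0 0 0 0;0.008 0 0 0 0 0 0;0.008 0 0 0 0 0 0;0 0 0 0 0 0 0;0 0 0 0 0 0 0"}}

```text
t: 12.7
tcp_pos: [574.9, 252.2, 98.2]
tool_rot: [0.998, -0.06, -0.001, -0.0]
contact_force: [-8.7, 0.7, 10.0]
gripper_width: 23.2
```

```bash
cat > f.py <<'E'
from h import *
F=[];s=readout.state();im,d=capture("wrist");W=cloud(d,camera_info("wrist"),s);
for _ in range(2): F.append(readout.state()["contact_force"]); capture("top")
a=np.deg2rad(-7.1);U=np.array([[np.cos(a),np.sin(a)],[-np.sin(a),np.cos(a)]])
V=W.copy();V[...,:2]=(W[...,:2]-[568.6,252.1])@U.T
def P(m,ax,p): return np.round(np.percentile(V[m][:,ax],p),1)
y=abs(V[...,1])<45
f=y&(V[...,2]>133.5)&(V[...,2]<139)&(V[...,0]>95)&(V[...,0]<150)
l=y&(V[...,2]>113)&(V[...,2]<121)&(V[...,0]>-118)&(V[...,0]<125)
print("fence top x 1..99",P(f,0,[1,5,95,99]),"lid x",P(l,0,[.2,99.8]))
q=V[l&(abs(V[...,0])<100)];k=np.linalg.lstsq(np.c_[q[:,:2],np.ones(len(q))],q[:,2],rcond=None)[0];print("lid plane",np.round(k,4))
print("tcp jig",np.round(U@(s["tcp_pos"][:2]-[568.6,252.1]),1),s["tcp_pos"][2],"F jig",[np.round(np.r_[U@g[:2],g[2]],1) for g in F],"t",s["t"])
cv2.imwrite("pics/f%d.png"%(s["t"]*100),im)
E
python3 f.py;ls pics
```

```text
fence top x 1..99 [110.7 111.2 125.4 126.6] lid x [-98.3 111.8]
lid plane [-5.000000e-04  0.000000e+00  1.172372e+02]
tcp jig [6.2 0.8] 98.22383925783693 F jig [array([-10.2,   0.5,   9.2]), array([-10.6,  -0.3,   9.3])] t 12.7
f1270.png
m1.png
m2.png
scene0.png
tip540.png
top0.png
top2.png
w1.png
w1185.png
w944.png
```

Emit:
{"method": "carry_out", "body": {"commands": "0.006 0 0 0 0 0 0;0.006 0 0 0 0 0 0;0.006 0 0 0 0 0 0;0.006 0 0 0 0 0 0;0.006 0 0 0 0 0 0;0.006 0 0 0 0 0 0;0 0 0 0 0 0 0;0 0 0 0 0 0 0;0 0 0 0 0 0 0"}}

```text
t: 13.75
tcp_pos: [582.0, 251.3, 98.3]
tool_rot: [0.998, -0.06, -0.003, -0.0]
contact_force: [-16.3, 2.2, 12.0]
gripper_width: 22.8
```

```bash
python3 f.py
```

```text
fence top x 1..99 [117.9 118.4 132.7 133.9] lid x [-91.1 119. ]
lid plane [-1.300000e-03 -0.000000e+00  1.172971e+02]
tcp jig [13.4  0.9] 98.26956173957544 F jig [array([-15.9,   0.3,  12.3]), array([-15.1,  -0.9,  11.8])] t 13.75
```

Emit:
{"method": "carry_out", "body": {"commands": "0.004 0 0 0 0 0 0;0.003 0 0 0 0 0 0;0 0 0 0 0 0 0;0 0 0 0 0 0 0;0 0 0 0 0 0 0;0 0 0 0 0 0 0;0 0 0 0 0 0 0;0 0 0 0 0 0 0"}}

```text
t: 14.7
tcp_pos: [583.0, 251.2, 98.3]
tool_rot: [0.998, -0.059, -0.003, -0.0]
contact_force: [-18.4, 1.6, 13.3]
gripper_width: 22.9
```

```bash
python3 f.py; python3 - <<'E'
import cv2,glob
cv2.imwrite("pics/fin.png",cv2.imread("pics/"+max([g[5:] for g in glob.glob("pics/f1[0-9]*.png")])))
E
```

```text
fence top x 1..99 [118.9 119.4 133.7 135. ] lid x [-90.  120.1]
lid plane [-2.100000e-03 -0.000000e+00  1.173558e+02]
tcp jig [14.4  0.9] 98.31535328391035 F jig [array([-17.9,  -0.3,  12.4]), array([-17.8,   0.9,  13.1])] t 14.7
```

View pics/fin.png

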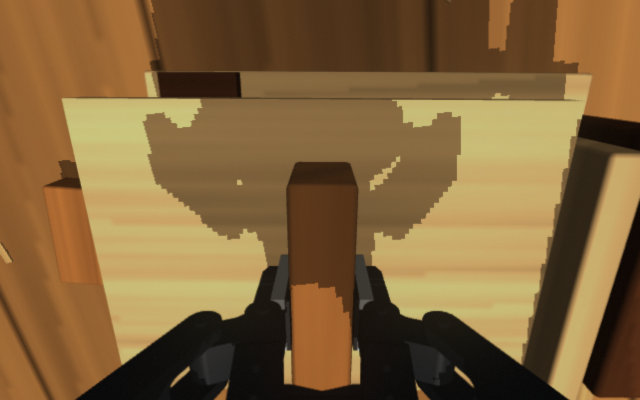

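The picture shows the bar held between the pads (322,280). The lid lies level, and its right edge at about x=570 is against the fence (610,270). By depth the fence is pushed back about 9 mm. I'll hold once more to check it's steady, then hand in.

Emit:
{"method": "carry_out", "body": {"commands": "0 0 0 0 0 0 0;0 0 0 0 0 0 0;0 0 0 0 0 0 0;0 0 0 0 0 0 0;0 0 0 0 0 0 0;0 0 0 0 0 0 0"}}

```text
t: 15.45
tcp_pos: [583.0, 251.1, 98.3]
tool_rot: [0.998, -0.059, -0.003, -0.0]
contact_force: [-17.2, 2.7, 12.9]
gripper_width: 22.8
```

```bash
python3 f.py; python3 -c "
from bench import manip;print(manip.finish_job())"
```

```text
fence top x 1..99 [119.  119.5 133.8 134.9] lid x [-90.  120.1]
lid plane [-2.100000e-03 -1.000000e-04  1.173694e+02]
tcp jig [14.4  0.8] 98.32671847226774 F jig [array([-18.2,  -0.5,  13.2]), array([-17.3,  -0.7,  13.9])] t 15.45
the job is handed in; nothing more can be done
None
```

I set the lid on the box, slid it against the fence and pushed the fence back about 9 mm. I handed the job in at about 15.6 s, still gripping and pressing.

**Last checks:**
- **Seating:** the lid's top measured 117.4 mm against 117 expected. Tilt was about 0.002 rad, and the lid sat about 1 mm off the box's centre line.
- **Push:** by depth image the fence face was at about 119 mm, against 110 unpressed. It moved no more than 0.1 mm over the last 0.7 s.

**What failed or disagreed:**
- **First grasp missed:** the fingers closed just above the bar. By the wrist camera, the fingertips end about 25 mm behind the reported TCP when shut, not 8 mm ahead as documented. I went 34 mm lower and the second grasp held, at 23 mm wide.
- **Push force not confirmed directly:** the wrist read about 17–18 N along the push. I take that as roughly 9 N of fence spring plus friction on the rim from about 13 N of downward force on the wrist. The fence force itself is inferred from its travel only.
- **Bystanders:** I did not measure them again at the end. I saw no contact with any of them on the way.

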